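Swap two joint motors on a kitting board

ROBOT

A 6-joint arm with a two-finger parallel gripper is mounted at the origin on the work surface. World frame = base frame: x ahead of the robot, y to its left, z up, the work surface at z = 0. Lengths are in m, angles in rad, forces in N, time in s.
With the tool pointing down it reaches from about 0.375 to 0.975 m from the base axis. Payload 3.8 kg.
Tool frame: the origin (TCP) lies midway between the tips of the shut fingers; the grasp point (between the pads) lies 19 mm behind it; z points along the fingers, y is the direction in which the jaws open and shut (so a half turn about z gives the same grasp; the last joint's range is limited). The gripper opens to 85 mm and grips with 20 to 120 N. Pads are 22 mm wide; open, the fingers measure 114 mm over their backs; the gripper's body (76 mm by 85 mm) begins 54 mm behind the grasp point. The pads swing forward as they close: fully open they stand 13 mm farther back than shut.
Start: joints at [-0.037, 0.264, 1.604, -0, 1.274, -0.037], TCP at [0.675, -0, 0.231] pointing down, gripper open.
Joint ranges: [-2.63, 2.63], [-0.94, 2.18], [0.31, 2.57], [-1.31, 4.45], [0, 2.66], [-2.55, 2.55]. Speed limits (rad/s): [2.57, 2.57, 3.14, 3.14, 3.14, 3.14].

INTERFACE

Orientations are given as a rotation vector (axis times angle).
In Python, from workcell import bot gives the robot as it stands.
- The arm moves only by the shell command python3 -m inch 'ROWS' [FORCE]. ROWS is JSON, a list of rows, each an object of numbers: "dx", "dy", "dz": the shift along the tool's x, y, z in m; "ax", "ay", "az": the turn, a rotation vector about the tool's x, y, z in degrees; "fingers": the opening, from -1 (shut) to 1 (fully open). A call has 1 to 20 rows; each row is the pose to reach, as a shift and turn from the pose measured when the call began, along the tool's axes at that moment; what a row does not reach only later rows make up. A row lasts 1/8 s, in which the tool goes at most 62.5 mm and 10.7 degrees, less where a joint would pass 70% of its speed; a pose out of reach is approached as far as the arm can. A call with a gripper value outside its range is refused whole. The fingers move at their own pace and stop on an object; FORCE is the grip in N (left out, the last holds). Time passes only in rows, so rows that repeat a pose let the fingers close. It gives the time, the measured TCP pose, the force and the opening at its end, in the units of the state.
- bot.read_state(): the state, without advancing time (a new reading comes with each control period).
- bot.read_camera(name): name is "scene" or "side" or "wrist"; returns (picture, depth): 420x560x3 uint8, blue, green, red; 420x560 float32, m along the optical axis (not along the pixel's ray), 0 where there is no reading.
- bot.get_calibration(name): a dict with "intrinsics" (3x3 intrinsics, pixels), "view" (4x4, takes a point from world to camera coordinates). Camera axes: x right, y down, z forward; pixel columns grow to the right and rows downward; lengths in m; the calibration is good to about 2 mm. A picture is of the moment at which its call begins: read the wrist's pose just before it. get_calibration takes no time and is no camera call; for the wrist camera it gives the pose at the moment of the call.
- bot.finish_job(): hands the job in, once; it reports no verdict.
Trained networks look in the newest picture that a camera, given by its name, has taken for a name from the list of things; names that differ only in an ending like _2 or _b are one class to them, and where a whole thing is asked for, a point or a joint stands for the part that bears it (a point fixed in the world has none). Each returns a list of dicts, best first, with "p" (0 to 1); they miss things now and then, are a little off and sometimes report something else, mostly with a low value. They report only what shows in the picture. A call takes as long as a camera call. They do not tell look-alikes from the thing itself.
- bot.masks_of(camera, thing): "region" (420x560 bool, what is visible of it) and "box" ([left, top, right, bottom] in pixels, round what is visible of it).
The state is a dict: "time": time; "q": joint angles; "joint_vel": joint speeds; "joint_torque": joint torques, N m; "tool_pos": TCP position; "tcp_rot": TCP orientation; "wrist_force": force on the tool from outside, world axes, zero at the start; "torque": the same for the moment, N m; "width": opening from 0.0 (shut) to 1.0 (fully open).
Only numpy, scipy, OpenCV 4.12 (cv2) and the standard library are available. Lean on these libraries where they do the work, as an engineer would, in place of code of your own. Each camera call takes 0.05 s, during which the arm holds its last target. There are 200 camera calls.

TASK

The tall slim joint motor and the short wide one stand on the wrong ends of the kitting board. Swap them: each must end standing upright near the middle of the round pad on which the other stood. The empty middle pad is there to park one on the way. Set them down without dropping them or knocking them over.

Things in the scene. Friction and masses are not known exactly. Their poses are not given: they have to be found in the camera images.
- tall_motor_center (a point): Centre, half-way up, of the tall slim joint motor: a loose upright aluminium cylinder with dark bands, 44 mm in diameter, 110 mm high (top 6 mm: a narrower steel disc), 0.3 to 0.5 kg; z axis up, the point 55 mm above its underside. It starts in the middle of pad_short. Not the square-bodied motor (96 mm high) nor the drink can (120 mm), which stand over 150 mm behind the row of pads.
- short_motor_center (a point): Centre, half-way up, of the short wide joint motor: a loose upright aluminium cylinder with dark bands, 56 mm in diameter, 70 mm high (top 6 mm: a narrower steel disc), 0.35 to 0.6 kg; z axis up, the point 35 mm above its underside. It starts in the middle of pad_tall.
- pad_tall_top (a point): Centre of the top of the round black rubber pad where the tall motor must end (the short one starts on it): fixed, flat, 96 mm in diameter, top 14 mm above the bench, at one end of an aluminium board 120 x 450 mm. An equal pad, empty, for parking, lies exactly half-way between pad_tall and pad_short, 160 mm from each, at the same height. Between the pads lie a bearing and a pinion, under 14 mm high.
- pad_short_top (a point): Centre of the top of the equal pad at the other end of the board, 320 mm from pad_tall, where the short motor must end (the tall one starts on it). The row of pads runs roughly across the robot's front (along y, within 25 degrees). A screwdriver and a spanner lie on the robot's side, over 90 mm from the row; a 35 mm high bracket lies over 150 mm behind it.
Mind the look-alikes: they are no part of the job. Leave any orange or yellow look-alike of the part that bears tall_motor_center alone.

How it is judged:
By the outcome, as a careful person would: the job done as asked, in the order asked, and still so for the second after the job is handed in, with the robot touching nothing.
It also fails if it takes over 64 s, if anything falls off the work surface, if the arm or the gripper's body presses on something with over 40 N, if the wrist force passes 120 N, or if a joint passes its speed limit or range.

## Working session

There is one attempt and no reset: what is moved stays moved. The work goes in short steps, Python scripts to look and compute and a shell command to move; the robot and the scene stay as the last step left them, time stands still between calls to the robot, and variables do not carry over. Pictures are saved under pics/ and viewed, about 8 in all and at most 12, crops included, and the job is handed in when it is done.

```bash
mkdir -p pics; ls; python3 - <<'E'
from workcell import bot
import cv2,numpy as np
s=bot.read_state();print({k:np.round(v,3) for k,v in s.items()})
ims=[]
for c in("scene","side"):
    p,d=bot.read_camera(c);ims.append(p);np.savez(f"{c}0.npz",p=p,d=d)
    K=bot.get_calibration(c);print(c,np.round(K["intrinsics"],1).tolist(),np.round(K["view"],3).tolist())
    for t in("tall_motor_center","short_motor_center"):
        for m in bot.masks_of(c,t):
            r=m["region"]&(d>0);V=np.linalg.inv(K["view"]);v,u=np.nonzero(r)
            P=np.linalg.inv(K["intrinsics"])@np.vstack([u,v,np.ones(len(u))])*d[v,u]
            P=(V[:3,:3]@P+V[:3,3:]).T
            if len(P):print(c,t,round(m["p"],2),m["box"],np.round(np.percentile(P,[2,50,98],axis=0),3).tolist())
cv2.imwrite("pics/a.png",ims[0]);cv2.imwrite("pics/b.png",ims[1])
E
```

```text
pics
{'time': np.float64(0.0), 'q': array([-0.037,  0.265,  1.605,  0.   ,  1.274, -0.037]), 'joint_vel': array([-0.001, -0.001,  0.   , -0.001,  0.   ,  0.002]), 'joint_torque': array([ 1.0000e-03, -5.1512e+01, -3.6731e+01, -0.0000e+00,  1.3000e-02,
        0.0000e+00]), 'tool_pos': array([0.674, 0.   , 0.23 ]), 'tcp_rot': array([-2.22e+00, -2.22e+00,  2.00e-03]), 'wrist_force': array([-0.005, -0.727, -0.541]), 'torque': array([-0.029,  0.055, -0.016]), 'width': np.float64(0.999)}
scene [[426.6, 0.0, 280.8], [0.0, 426.6, 207.9], [0.0, 0.0, 1.0]] [[0.639, 0.769, 0.011, -0.394], [0.506, -0.41, -0.759, -0.224], [-0.579, 0.491, -0.651, 1.158], [0.0, 0.0, 0.0, 1.0]]
scene tall_motor_center 0.93 [341.6, 150.3, 368.6, 200.5] [[0.559, 0.214, 0.004], [0.584, 0.222, 0.062], [0.593, 0.248, 0.109]]
scene tall_motor_center 0.88 [380.0, 159.4, 410.0, 211.8] [[0.641, 0.247, -0.001], [0.667, 0.255, 0.066], [0.68, 0.286, 0.11]]
scene tall_motor_center 0.83 [295.7, 169.8, 319.7, 222.1] [[0.56, 0.074, 0.011], [0.592, 0.084, 0.079], [0.601, 0.137, 0.123]]
scene short_motor_center 0.55 [123.9, 218.1, 159.4, 267.3] [[0.456, -0.229, 0.016], [0.49, -0.207, 0.067], [0.499, -0.179, 0.084]]
side [[531.1, 0.0, 289.6], [0.0, 531.1, 212.1], [0.0, 0.0, 1.0]] [[0.854, -0.52, 0.018, -0.48], [-0.316, -0.547, -0.775, 0.266], [0.413, 0.657, -0.631, 0.72], [0.0, 0.0, 0.0, 1.0]]
side tall_motor_center 0.83 [259.8, 170.5, 282.8, 231.5] [[0.556, 0.073, 0.019], [0.569, 0.08, 0.084], [0.593, 0.106, 0.126]]
side tall_motor_center 0.72 [221.5, 144.8, 245.6, 196.9] [[0.548, 0.212, 0.006], [0.561, 0.219, 0.069], [0.583, 0.244, 0.112]]
side tall_motor_center 0.72 [254.2, 124.6, 275.9, 175.3] [[0.634, 0.245, 0.009], [0.647, 0.253, 0.071], [0.67, 0.278, 0.112]]
side short_motor_center 0.96 [289.6, 316.4, 333.8, 379.0] [[0.443, -0.231, 0.019], [0.461, -0.216, 0.077], [0.493, -0.181, 0.087]]
```

View pics/a.png

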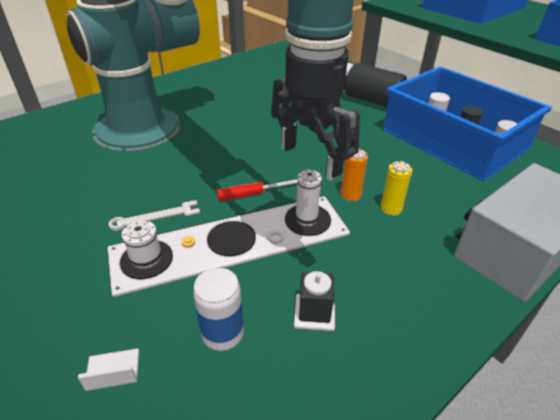

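View pics/b.png

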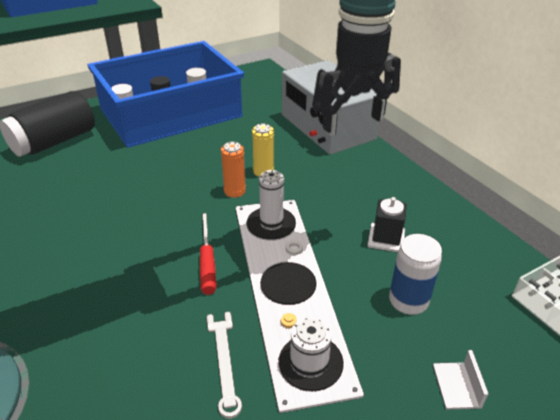

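The silver tall cylinder on the pad is at scene (308,200), side (271,200). The orange look-alike is at (354,175)/(233,170) and the yellow one at (396,188)/(263,150); both stand off the board. The short motor is at (141,245)/(310,345), and the empty pad at (231,238)/(288,283). Next I measure, and confirm with a crop.

```bash
cat > h.py <<'E'
import numpy as np,cv2
from scipy.optimize import least_squares
from workcell import bot
def cloud(d,K,V):
    v,u=np.indices(d.shape); P=np.stack([u,v,np.ones_like(u)],-1)@np.linalg.inv(K).T*d[...,None]
    V=np.linalg.inv(V); P=P@V[:3,:3].T+V[:3,3]; P[d<=0]=np.nan; return P
def circ(P,r=None):
    c=np.median(P,0)
    if r: return least_squares(lambda x:np.hypot(*(P-x).T)-r,c,loss="soft_l1",f_scale=.002).x
    return least_squares(lambda x:np.hypot(*(P-x[:2]).T)-x[2],[*c,.04],loss="soft_l1",f_scale=.002).x
E
python3 - <<'E'
from h import *
crops=[]
for c,bx in(("scene",(90,140,440,300)),("side",(190,110,440,410))):
    z=np.load(c+"0.npz");p,d=z["p"],z["d"];C=bot.get_calibration(c);K,V=C["intrinsics"],C["view"]
    W=cloud(d,K,V)
    for n,q,r,h in(("tall",(.575,.095),.022,.11),("short",(.475,-.205),.028,.07)):
        m=np.hypot(W[...,0]-q[0],W[...,1]-q[1])<.045
        S=W[m&(W[...,2]>.03)&(W[...,2]<.014+h-.012)]; T=W[m&(W[...,2]>.014+h-.012)]
        print(c,n,"side fit",np.round(circ(S[:,:2],r),4),"top z",np.round(np.percentile(T[:,2],[50,90]),4),"top mid",np.round((T[:,:2].max(0)+T[:,:2].min(0))/2,4))
    # pads: dark grey pixels, rays onto z=.014
    dark=(p.max(2)<60)&(p.max(2).astype(int)-p.min(2)<14)&(W[...,2]<.03)&(W[...,2]>-.005)&(W[...,0]>.38)&(W[...,0]<.68)&(abs(W[...,1]+.05)<.24)
    n,l,st,ce=cv2.connectedComponentsWithStats(dark.astype(np.uint8))
    for i in range(1,n):
        if st[i,4]<300: continue
        hull=cv2.convexHull(np.argwhere(l==i)[:,::-1].astype(np.int32))[:,0].astype(float)
        A=np.linalg.inv(V); R=np.c_[hull,np.ones(len(hull))]@np.linalg.inv(K).T@A[:3,:3].T
        X=A[:3,3]+R*((.014-A[2,3])/R[:,2])[:,None]
        f=circ(X[:,:2]);print(c,"pad",st[i],np.round(f,4),"depth z",np.round(np.nanmedian(W[l==i][:,2]),4))
    a=cv2.resize(p[bx[1]:bx[3],bx[0]:bx[2]],None,fx=1.6 if c=="scene" else 1.1,fy=1.6 if c=="scene" else 1.1);crops.append(a)
H=sum(a.shape[0] for a in crops);o=np.zeros((H,max(a.shape[1] for a in crops),3),np.uint8);y=0
for a in crops:o[y:y+a.shape[0],:a.shape[1]]=a;y+=a.shape[0]
cv2.imwrite("pics/c.png",o);print(o.shape)
E
```

```text
scene tall side fit [0.6057 0.0691] top z [0.1194 0.1234] top mid [0.58   0.0961]
scene short side fit [ 0.4706 -0.2015] top z [0.0801 0.083 ] top mid [ 0.4716 -0.2023]
scene pad [286 207  44  28 618] [0.5847 0.0946 0.0447] depth z 0.0126
scene pad [ 208  222   47   34 1193] [ 0.5326 -0.0539  0.0446] depth z 0.0123
scene pad [121 243  51  36 693] [ 0.4803 -0.2039  0.0444] depth z 0.0123
side tall side fit [0.5782 0.096 ] top z [0.1209 0.1256] top mid [0.5769 0.0939]
side short side fit [ 0.4415 -0.2427] top z [0.0818 0.086 ] top mid [ 0.4705 -0.2034]
side pad [247 210  48  29 734] [0.5776 0.096  0.0455] depth z 0.0151
side pad [ 262  263   53   41 1734] [ 0.5251 -0.0532  0.0461] depth z 0.0151
side pad [ 279  343   64   48 1334] [ 0.4722 -0.2047  0.046 ] depth z 0.0151
(586, 560, 3)
```

View pics/c.png

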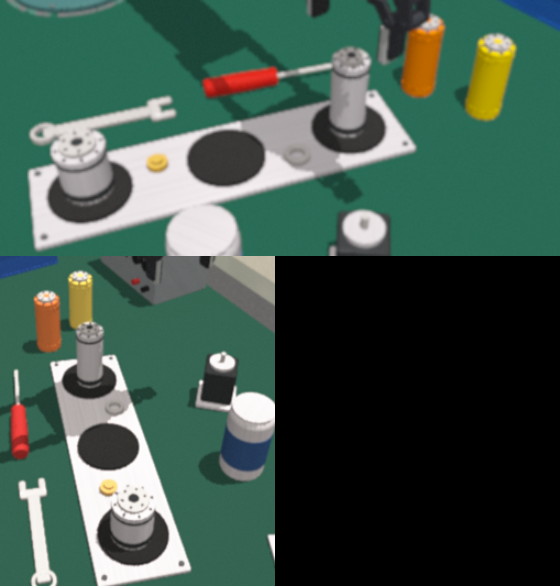

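The crop shows silver tall and short motors with black rings on end pads, while the orange and yellow parts stand off the board. Pads measure about 0.0126–0.0151 m high and tops 0.123–0.126 and 0.083–0.086, which match the text. Tool x is world y, tool y is world x, and tool z points down. I'll go above the short motor and park it first.

```bash
python3 -m inch '[{"dx":-0.03,"dy":-0.03},{"dx":-0.07,"dy":-0.07},{"dx":-0.11,"dy":-0.11},{"dx":-0.15,"dy":-0.15},{"dx":-0.185,"dy":-0.182},{"dx":-0.203,"dy":-0.202},{"dx":-0.203,"dy":-0.202},{"dx":-0.203,"dy":-0.202}]' 50
python3 - <<'E'
from h import *
s=bot.read_state();print(s["tool_pos"],s["tcp_rot"],s["q"],s["joint_vel"])
p,d=bot.read_camera("wrist");C=bot.get_calibration("wrist");cv2.imwrite("pics/w1.png",p);W=cloud(d,C["intrinsics"],C["view"])
T=W[(np.hypot(W[...,0]-.4725,W[...,1]+.203)<.045)&(W[...,2]>.06)&(W[...,2]<.1)]
print(len(T),np.percentile(T,[1,50,99],axis=0))
T2=T[(T[:,2]<.0785+.003)];print("top mid",(T.max(0)+T.min(0))/2)
for m in bot.masks_of("wrist","short_motor_center"):print(m["p"],m["box"])
E
```

```text
[ 6.74753164e-01 -2.80244533e-05  2.30800120e-01] [-2.22106957e+00 -2.22097920e+00  8.62468662e-04] [-3.69517422e-02  2.64243937e-01  1.60445794e+00 -1.12524556e-06
  1.27369660e+00 -3.69107246e-02] [-0.00042662 -0.0031361  -0.0042137   0.00117944  0.00011516 -0.00059396]
150 [[ 0.44956986 -0.18433047  0.06024093]
 [ 0.46477387 -0.17569104  0.07053864]
 [ 0.47469796 -0.17373579  0.07753322]]
top mid [ 0.46186523 -0.17908153  0.06905712]
0.79 [101.0, 295.7, 148.6, 334.3]
0.56 [110.8, 281.9, 153.5, 311.7]invalid input at $[0]: expected keys dx, dy, dz, ax, ay, az, fingers
```

View pics/w1.png

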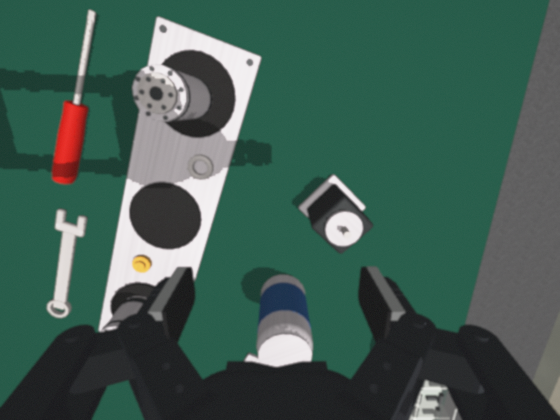

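The call was refused because every key must be given. The wrist view (still at the start pose) shows the tall motor at (160,92), the middle pad at (165,215) and the short motor at (130,310) behind the finger. Sending the full rows now.

```bash
python3 -m inch '[{"dx":-0.03,"dy":-0.03,"dz":0,"ax":0,"ay":0,"az":0,"fingers":1},{"dx":-0.07,"dy":-0.07,"dz":0,"ax":0,"ay":0,"az":0,"fingers":1},{"dx":-0.11,"dy":-0.11,"dz":0,"ax":0,"ay":0,"az":0,"fingers":1},{"dx":-0.15,"dy":-0.15,"dz":0,"ax":0,"ay":0,"az":0,"fingers":1},{"dx":-0.185,"dy":-0.182,"dz":0,"ax":0,"ay":0,"az":0,"fingers":1},{"dx":-0.203,"dy":-0.202,"dz":0,"ax":0,"ay":0,"az":0,"fingers":1},{"dx":-0.203,"dy":-0.202,"dz":0,"ax":0,"ay":0,"az":0,"fingers":1},{"dx":-0.203,"dy":-0.202,"dz":0,"ax":0,"ay":0,"az":0,"fingers":1}]' 50
python3 - <<'E'
from h import *
s=bot.read_state();print(s["tool_pos"],s["tcp_rot"],s["q"])
p,d=bot.read_camera("wrist");C=bot.get_calibration("wrist");cv2.imwrite("pics/w2.png",p);W=cloud(d,C["intrinsics"],C["view"])
T=W[(np.hypot(W[...,0]-.4725,W[...,1]+.203)<.045)&(W[...,2]>.073)&(W[...,2]<.1)]
print(len(T),np.percentile(T,[1,50,99],axis=0));print("top mid",(T.max(0)+T.min(0))/2)
for q in((.528,-.0535),(.579,.0955)):
    m=(np.hypot(W[...,0]-q[0],W[...,1]-q[1])<.07)&(p.max(2)<60)&(W[...,2]<.03)
    n,l,st,ce=cv2.connectedComponentsWithStats(m.astype(np.uint8));i=1+st[1:,4].argmax()
    h=cv2.convexHull(np.argwhere(l==i)[:,::-1].astype(np.int32))[:,0];X=W[h[:,1],h[:,0]];print("pad",circ(X[:,:2]),np.median(W[l==i][:,2]),st[i])
E
```

```text
time: 1.4
tool_pos: [0.4735, -0.2027, 0.2314]
tcp_rot: [2.221, 2.221, 0.001]
wrist_force: [0.0, -0.7, -0.3]
width: 1.0
[ 0.47346231 -0.20272672  0.23143285] [2.22149619e+00 2.22092502e+00 9.15998868e-04] [-4.53225809e-01 -4.12921135e-02  1.94102953e+00  4.70124227e-04
  1.24135653e+00 -4.53120648e-01]
2069 [[ 0.44462088 -0.22793442  0.07530329]
 [ 0.47098244 -0.19939371  0.08199685]
 [ 0.49636679 -0.17547778  0.08475258]]
top mid [ 0.47046261 -0.20206878  0.07939578]
pad [ 0.52509295 -0.05204824  0.04567895] 0.013073626876952849 [ 282    0   84   90 6036]Traceback (most recent call last):
  File "<stdin>", line 8, in <module>
ValueError: attempt to get argmax of an empty sequence
```

View pics/w2.png

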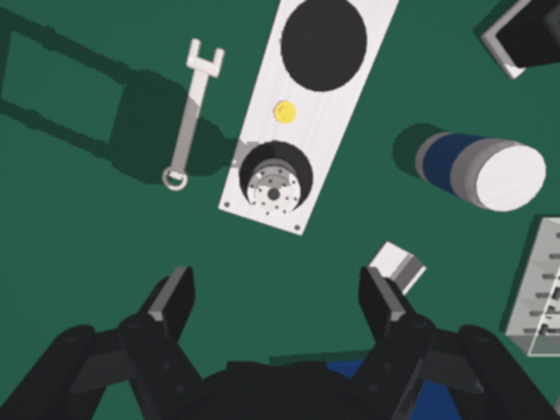

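The short motor's top is at pixel (273,192), 1–2 mm from the TCP axis, and the empty pad is at (323,43). Descending around it.

```bash
python3 -m inch '[{"dx":0.001,"dy":-0.002,"dz":0.03,"ax":0,"ay":0,"az":0,"fingers":1},{"dx":0.001,"dy":-0.002,"dz":0.07,"ax":0,"ay":0,"az":0,"fingers":1},{"dx":0.001,"dy":-0.002,"dz":0.11,"ax":0,"ay":0,"az":0,"fingers":1},{"dx":0.001,"dy":-0.002,"dz":0.145,"ax":0,"ay":0,"az":0,"fingers":1},{"dx":0.001,"dy":-0.002,"dz":0.175,"ax":0,"ay":0,"az":0,"fingers":1},{"dx":0.001,"dy":-0.002,"dz":0.192,"ax":0,"ay":0,"az":0,"fingers":1},{"dx":0.001,"dy":-0.002,"dz":0.198,"ax":0,"ay":0,"az":0,"fingers":1},{"dx":0.001,"dy":-0.002,"dz":0.198,"ax":0,"ay":0,"az":0,"fingers":1}]' 60 && python3 -m inch '[{"dx":0,"dy":0,"dz":0,"ax":0,"ay":0,"az":0,"fingers":-1},{"dx":0,"dy":0,"dz":0,"ax":0,"ay":0,"az":0,"fingers":-1},{"dx":0,"dy":0,"dz":0,"ax":0,"ay":0,"az":0,"fingers":-1},{"dx":0,"dy":0,"dz":0,"ax":0,"ay":0,"az":0,"fingers":-1},{"dx":0,"dy":0,"dz":0,"ax":0,"ay":0,"az":0,"fingers":-1},{"dx":0,"dy":0,"dz":0,"ax":0,"ay":0,"az":0,"fingers":-1},{"dx":0,"dy":0,"dz":0,"ax":0,"ay":0,"az":0,"fingers":-1},{"dx":0,"dy":0,"dz":0,"ax":0,"ay":0,"az":0,"fingers":-1}]' 60
```

```text
time: 2.45
tool_pos: [0.4724, -0.2014, 0.0337]
tcp_rot: [2.22, 2.222, 0.001]
wrist_force: [-0.2, -0.3, -0.5]
width: 1.002
time: 3.45
tool_pos: [0.4727, -0.2019, 0.0352]
tcp_rot: [2.219, 2.221, 0.001]
wrist_force: [-2.9, 0.9, 5.3]
width: 0.642
```

```bash
python3 -m inch '[{"dx":0,"dy":0,"dz":-0.01,"ax":0,"ay":0,"az":0,"fingers":-1},{"dx":0,"dy":0,"dz":-0.03,"ax":0,"ay":0,"az":0,"fingers":-1},{"dx":0.01,"dy":0.003,"dz":-0.045,"ax":0,"ay":0,"az":0,"fingers":-1},{"dx":0.035,"dy":0.012,"dz":-0.05,"ax":0,"ay":0,"az":0,"fingers":-1},{"dx":0.065,"dy":0.023,"dz":-0.05,"ax":0,"ay":0,"az":0,"fingers":-1},{"dx":0.095,"dy":0.034,"dz":-0.05,"ax":0,"ay":0,"az":0,"fingers":-1},{"dx":0.125,"dy":0.044,"dz":-0.05,"ax":0,"ay":0,"az":0,"fingers":-1},{"dx":0.143,"dy":0.051,"dz":-0.05,"ax":0,"ay":0,"az":0,"fingers":-1},{"dx":0.149,"dy":0.053,"dz":-0.04,"ax":0,"ay":0,"az":0,"fingers":-1},{"dx":0.149,"dy":0.053,"dz":-0.025,"ax":0,"ay":0,"az":0,"fingers":-1},{"dx":0.149,"dy":0.053,"dz":-0.012,"ax":0,"ay":0,"az":0,"fingers":-1},{"dx":0.149,"dy":0.053,"dz":-0.006,"ax":0,"ay":0,"az":0,"fingers":-1},{"dx":0.149,"dy":0.053,"dz":-0.006,"ax":0,"ay":0,"az":0,"fingers":-1}]'
```

```text
time: 5.08
tool_pos: [0.5246, -0.0533, 0.0401]
tcp_rot: [2.221, 2.222, -0.001]
wrist_force: [-0.1, -0.6, -5.8]
width: 0.642
```

```bash
python3 - <<'E'
from h import *
print(bot.read_state()["tool_pos"])
ims=[]
for c in("scene","side"):
    p,d=bot.read_camera(c);C=bot.get_calibration(c);W=cloud(d,C["intrinsics"],C["view"])
    for m in bot.masks_of(c,"short_motor_center"):
        P=W[m["region"]&(d>0)];print(c,m["p"],m["box"],np.round(np.percentile(P,[2,50,98],axis=0),3).tolist())
    ims.append(p[120:320,90:440] if c=="scene" else p[120:400,180:440])
a,b=[cv2.resize(i,None,fx=f,fy=f) for i,f in zip(ims,(1.15,1.5))]
o=np.zeros((max(a.shape[0],b.shape[0]),a.shape[1]+b.shape[1],3),np.uint8);o[:a.shape[0],:a.shape[1]]=a;o[:b.shape[0],a.shape[1]:]=b
cv2.imwrite("pics/d.png",o);print(o.shape)
E
```

```text
[ 0.52460473 -0.05329328  0.04009143]
scene 0.62 [211.3, 200.9, 241.9, 243.1] [[0.502, -0.081, 0.02], [0.539, -0.071, 0.061], [0.554, -0.047, 0.088]]
side 0.77 [273.2, 240.8, 307.9, 292.7] [[0.499, -0.083, 0.023], [0.519, -0.074, 0.073], [0.548, -0.046, 0.093]]
side 0.71 [277.2, 332.7, 344.2, 395.9] [[0.428, -0.248, 0.012], [0.471, -0.207, 0.015], [0.515, -0.162, 0.017]]
(420, 792, 3)
```

View pics/d.png

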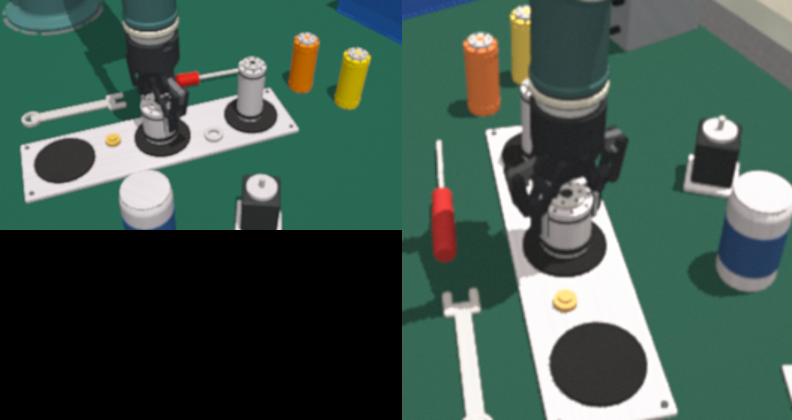

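The short motor is held upright over the middle pad: (160,120) in the left crop, (565,215) in the right. Lowering it gently, then releasing.

```bash
python3 -m inch '[{"dx":0,"dy":0.001,"dz":0.001,"ax":0,"ay":0,"az":0,"fingers":-1},{"dx":0,"dy":0.001,"dz":0.002,"ax":0,"ay":0,"az":0,"fingers":-1},{"dx":0,"dy":0.001,"dz":0.003,"ax":0,"ay":0,"az":0,"fingers":-1},{"dx":0,"dy":0.001,"dz":0.004,"ax":0,"ay":0,"az":0,"fingers":-1},{"dx":0,"dy":0.001,"dz":0.005,"ax":0,"ay":0,"az":0,"fingers":-1},{"dx":0,"dy":0.001,"dz":0.005,"ax":0,"ay":0,"az":0,"fingers":-1}]'
```

```text
time: 6.02
tool_pos: [0.527, -0.0531, 0.0366]
tcp_rot: [2.219, 2.221, 0.002]
wrist_force: [0.6, 1.0, -5.2]
width: 0.643
```

```bash
python3 -m inch '[{"dx":0,"dy":-0.001,"dz":0.001,"ax":0,"ay":0,"az":0,"fingers":-1},{"dx":0,"dy":-0.001,"dz":0.002,"ax":0,"ay":0,"az":0,"fingers":-1},{"dx":0,"dy":-0.001,"dz":0.002,"ax":0,"ay":0,"az":0,"fingers":-1},{"dx":0,"dy":-0.001,"dz":0.002,"ax":0,"ay":0,"az":0,"fingers":-1}]'
```

```text
time: 6.52
tool_pos: [0.526, -0.0531, 0.0352]
tcp_rot: [2.219, 2.221, 0.002]
wrist_force: [-4.1, 0.1, 4.6]
width: 0.645
```

```bash
python3 -m inch '[{"dx":0,"dy":0,"dz":0,"ax":0,"ay":0,"az":0,"fingers":1},{"dx":0,"dy":0,"dz":0,"ax":0,"ay":0,"az":0,"fingers":1},{"dx":0,"dy":0,"dz":0,"ax":0,"ay":0,"az":0,"fingers":1},{"dx":0,"dy":0,"dz":0,"ax":0,"ay":0,"az":0,"fingers":1},{"dx":0,"dy":0,"dz":0,"ax":0,"ay":0,"az":0,"fingers":1},{"dx":0,"dy":0,"dz":-0.02,"ax":0,"ay":0,"az":0,"fingers":1},{"dx":0,"dy":0,"dz":-0.06,"ax":0,"ay":0,"az":0,"fingers":1},{"dx":0,"dy":0,"dz":-0.11,"ax":0,"ay":0,"az":0,"fingers":1},{"dx":0,"dy":0,"dz":-0.15,"ax":0,"ay":0,"az":0,"fingers":1},{"dx":0.02,"dy":0.008,"dz":-0.17,"ax":0,"ay":0,"az":0,"fingers":1},{"dx":0.06,"dy":0.021,"dz":-0.175,"ax":0,"ay":0,"az":0,"fingers":1},{"dx":0.1,"dy":0.035,"dz":-0.175,"ax":0,"ay":0,"az":0,"fingers":1},{"dx":0.135,"dy":0.047,"dz":-0.175,"ax":0,"ay":0,"az":0,"fingers":1},{"dx":0.148,"dy":0.052,"dz":-0.175,"ax":0,"ay":0,"az":0,"fingers":1},{"dx":0.148,"dy":0.052,"dz":-0.175,"ax":0,"ay":0,"az":0,"fingers":1},{"dx":0.148,"dy":0.052,"dz":-0.175,"ax":0,"ay":0,"az":0,"fingers":1}]'
python3 - <<'E'
from h import *
print(bot.read_state()["tool_pos"])
p,d=bot.read_camera("wrist");C=bot.get_calibration("wrist");W=cloud(d,C["intrinsics"],C["view"]);cv2.imwrite("pics/w3.png",p)
T=W[(np.hypot(W[...,0]-.578,W[...,1]-.0955)<.04)&(W[...,2]>.11)&(W[...,2]<.14)]
print(len(T),np.percentile(T,[1,50,99],axis=0),"top mid",(T.max(0)+T.min(0))/2)
for c in("side","scene"):
  p,d=bot.read_camera(c);C=bot.get_calibration(c);W=cloud(d,C["intrinsics"],C["view"])
  T=W[(np.hypot(W[...,0]-.526,W[...,1]+.053)<.05)&(W[...,2]>.074)];print(c,len(T),"short top",np.percentile(T[:,2],[50,95]),(T.max(0)+T.min(0))/2)
E
```

```text
time: 8.52
tool_pos: [0.577, 0.0941, 0.2099]
tcp_rot: [2.219, 2.22, -0.0]
wrist_force: [0.3, -0.5, -0.4]
width: 0.996
[0.57701637 0.09406759 0.2099232 ]
1965 [[0.55776389 0.07602692 0.11121262]
 [0.57827914 0.09918075 0.12198747]
 [0.59817507 0.11733653 0.12478392]] top mid [0.57800788 0.09592687 0.11773194]
side 726 short top [0.08226135 0.08642199] [ 0.5257444  -0.0550655   0.08092207]
scene 496 short top [0.0809144  0.08377516] [ 0.52721935 -0.0539721   0.07998671]
```

View pics/w3.png

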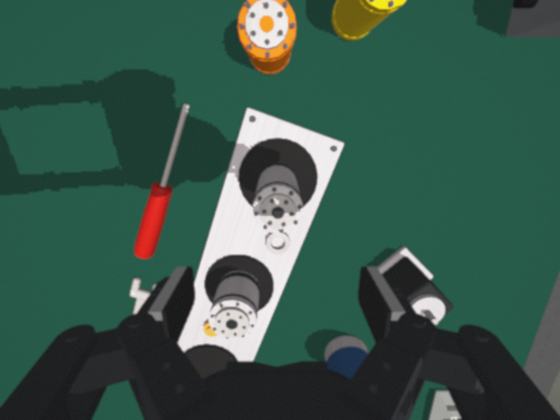

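The tall motor's top is at pixel (278,212), and it is the silver one. The orange and yellow parts stay clear at the top of the picture. The short motor stands on the middle pad at (235,320). Descending on the tall motor and gripping.

```bash
python3 -m inch '[{"dx":0.001,"dy":0.001,"dz":0.03,"ax":0,"ay":0,"az":0,"fingers":1},{"dx":0.002,"dy":0.001,"dz":0.065,"ax":0,"ay":0,"az":0,"fingers":1},{"dx":0.002,"dy":0.001,"dz":0.1,"ax":0,"ay":0,"az":0,"fingers":1},{"dx":0.002,"dy":0.001,"dz":0.125,"ax":0,"ay":0,"az":0,"fingers":1},{"dx":0.002,"dy":0.001,"dz":0.14,"ax":0,"ay":0,"az":0,"fingers":1},{"dx":0.002,"dy":0.001,"dz":0.145,"ax":0,"ay":0,"az":0,"fingers":1},{"dx":0.002,"dy":0.001,"dz":0.145,"ax":0,"ay":0,"az":0,"fingers":1}]' && python3 -m inch '[{"dx":0,"dy":0,"dz":0,"ax":0,"ay":0,"az":0,"fingers":-1},{"dx":0,"dy":0,"dz":0,"ax":0,"ay":0,"az":0,"fingers":-1},{"dx":0,"dy":0,"dz":0,"ax":0,"ay":0,"az":0,"fingers":-1},{"dx":0,"dy":0,"dz":0,"ax":0,"ay":0,"az":0,"fingers":-1},{"dx":0,"dy":0,"dz":0,"ax":0,"ay":0,"az":0,"fingers":-1},{"dx":0,"dy":0,"dz":0,"ax":0,"ay":0,"az":0,"fingers":-1},{"dx":0,"dy":0,"dz":0,"ax":0,"ay":0,"az":0,"fingers":-1},{"dx":0,"dy":0,"dz":0,"ax":0,"ay":0,"az":0,"fingers":-1}]' 60
```

```text
time: 9.55
tool_pos: [0.579, 0.0957, 0.0657]
tcp_rot: [2.22, 2.219, 0.002]
wrist_force: [-0.9, -0.3, 0.2]
width: 0.999
time: 10.55
tool_pos: [0.5793, 0.0958, 0.0668]
tcp_rot: [2.22, 2.218, 0.003]
wrist_force: [-2.3, -0.5, 5.7]
width: 0.503
```

```bash
python3 -m inch '[{"dx":0,"dy":0,"dz":-0.012,"ax":0,"ay":0,"az":0,"fingers":-1},{"dx":0,"dy":0,"dz":-0.04,"ax":0,"ay":0,"az":0,"fingers":-1},{"dx":0,"dy":0,"dz":-0.075,"ax":0,"ay":0,"az":0,"fingers":-1},{"dx":0,"dy":0,"dz":-0.105,"ax":0,"ay":0,"az":0,"fingers":-1},{"dx":-0.01,"dy":-0.004,"dz":-0.12,"ax":0,"ay":0,"az":0,"fingers":-1},{"dx":-0.035,"dy":-0.012,"dz":-0.12,"ax":0,"ay":0,"az":0,"fingers":-1},{"dx":-0.07,"dy":-0.025,"dz":-0.12,"ax":0,"ay":0,"az":0,"fingers":-1},{"dx":-0.11,"dy":-0.039,"dz":-0.12,"ax":0,"ay":0,"az":0,"fingers":-1},{"dx":-0.15,"dy":-0.053,"dz":-0.12,"ax":0,"ay":0,"az":0,"fingers":-1},{"dx":-0.19,"dy":-0.067,"dz":-0.12,"ax":0,"ay":0,"az":0,"fingers":-1},{"dx":-0.23,"dy":-0.082,"dz":-0.12,"ax":0,"ay":0,"az":0,"fingers":-1},{"dx":-0.265,"dy":-0.094,"dz":-0.12,"ax":0,"ay":0,"az":0,"fingers":-1},{"dx":-0.29,"dy":-0.103,"dz":-0.115,"ax":0,"ay":0,"az":0,"fingers":-1},{"dx":-0.299,"dy":-0.106,"dz":-0.1,"ax":0,"ay":0,"az":0,"fingers":-1},{"dx":-0.299,"dy":-0.106,"dz":-0.075,"ax":0,"ay":0,"az":0,"fingers":-1},{"dx":-0.299,"dy":-0.106,"dz":-0.05,"ax":0,"ay":0,"az":0,"fingers":-1},{"dx":-0.299,"dy":-0.106,"dz":-0.028,"ax":0,"ay":0,"az":0,"fingers":-1},{"dx":-0.299,"dy":-0.106,"dz":-0.014,"ax":0,"ay":0,"az":0,"fingers":-1},{"dx":-0.299,"dy":-0.106,"dz":-0.008,"ax":0,"ay":0,"az":0,"fingers":-1},{"dx":-0.299,"dy":-0.106,"dz":-0.008,"ax":0,"ay":0,"az":0,"fingers":-1}]'
cat > look.py <<'E'
from h import *
import sys
print(bot.read_state()["tool_pos"])
ims=[]
for c in("scene","side"):
    p,d=bot.read_camera(c);ims.append(p[120:320,90:440] if c=="scene" else p[120:400,180:440])
a,b=[cv2.resize(i,None,fx=f,fy=f) for i,f in zip(ims,(1.15,1.5))]
o=np.zeros((max(a.shape[0],b.shape[0]),a.shape[1]+b.shape[1],3),np.uint8);o[:a.shape[0],:a.shape[1]]=a;o[:b.shape[0],a.shape[1]:]=b
cv2.imwrite(sys.argv[1],o)
E
python3 look.py pics/e.png
```

```text
time: 13.05
tool_pos: [0.473, -0.203, 0.0745]
tcp_rot: [2.22, 2.219, 0.003]
wrist_force: [-1.0, 0.9, -3.7]
width: 0.504
[ 0.47295799 -0.20295283  0.07450046]
```

View pics/e.png

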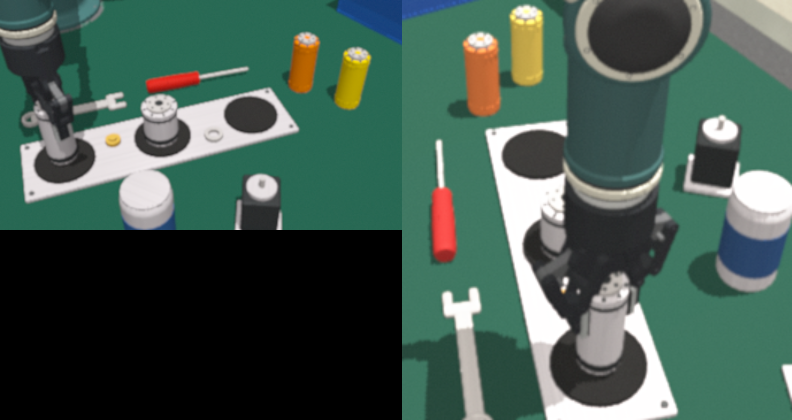

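The tall motor hangs over its pad at (60,135) left and (602,325) right, and may be tilted a little. I'll measure the tilt from depth before setting it down.

```bash
cat > tilt.py <<'E'
from h import *
import sys
th,x,y,r,z0,z1=sys.argv[1],*map(float,sys.argv[2:7])
print(np.round(bot.read_state()["tool_pos"],4))
for c in("scene","side"):
    p,d=bot.read_camera(c);C=bot.get_calibration(c);W=cloud(d,C["intrinsics"],C["view"])
    for m in bot.masks_of(c,th):
        k=cv2.erode(m["region"].astype(np.uint8),np.ones((3,3)))>0
        P=W[k&(d>0)&(np.hypot(W[...,0]-x,W[...,1]-y)<.06)];P=P[(P[:,2]>z0)&(P[:,2]<z1)]
        if len(P)<60: continue
        f=lambda q:np.hypot(P[:,0]-q[0]-q[2]*(P[:,2]-z0),P[:,1]-q[1]-q[3]*(P[:,2]-z0))-r
        q=least_squares(f,[x,y,0,0],loss="soft_l1",f_scale=.002)
        print(c,round(m["p"],2),len(P),np.round(q.x[:2],4),"tilt deg xy",np.round(np.degrees(q.x[2:]),1),"rms",np.round(np.sqrt((q.fun**2).mean()),4))
E
python3 tilt.py tall_motor_center .473 -.203 .022 .035 .122
```

```text
[ 0.4738 -0.2034  0.0755]
scene 0.88 488 [ 0.4732 -0.2023] tilt deg xy [0.7 0.2] rms 0.0008
side 0.92 1004 [ 0.4733 -0.2033] tilt deg xy [0.6 0.1] rms 0.0007
```

Tilt is under 1°, and the centre is at (0.473, −0.203) in both views. The contact height is near TCP 0.0665, so I lower slowly.

```bash
python3 -m inch '[{"dx":0,"dy":0,"dz":0.002,"ax":0,"ay":0,"az":0,"fingers":-1},{"dx":0,"dy":0,"dz":0.004,"ax":0,"ay":0,"az":0,"fingers":-1},{"dx":0,"dy":0,"dz":0.006,"ax":0,"ay":0,"az":0,"fingers":-1},{"dx":0,"dy":0,"dz":0.007,"ax":0,"ay":0,"az":0,"fingers":-1},{"dx":0,"dy":0,"dz":0.007,"ax":0,"ay":0,"az":0,"fingers":-1},{"dx":0,"dy":0,"dz":0.007,"ax":0,"ay":0,"az":0,"fingers":-1}]'
```

```text
time: 14.1
tool_pos: [0.4737, -0.2035, 0.0686]
tcp_rot: [2.219, 2.217, 0.004]
wrist_force: [-0.5, -1.3, -3.9]
width: 0.502
```

```bash
python3 -m inch '[{"dx":0,"dy":0,"dz":0.001,"ax":0,"ay":0,"az":0,"fingers":-1},{"dx":0,"dy":0,"dz":0.002,"ax":0,"ay":0,"az":0,"fingers":-1},{"dx":0,"dy":0,"dz":0.002,"ax":0,"ay":0,"az":0,"fingers":-1},{"dx":0,"dy":0,"dz":0.002,"ax":0,"ay":0,"az":0,"fingers":-1}]'
```

```text
time: 14.6
tool_pos: [0.4738, -0.2035, 0.0668]
tcp_rot: [2.219, 2.217, 0.004]
wrist_force: [-0.4, 0.2, -0.7]
width: 0.5
```

```bash
python3 -m inch '[{"dx":0,"dy":0,"dz":0.0005,"ax":0,"ay":0,"az":0,"fingers":-1},{"dx":0,"dy":0,"dz":0.0005,"ax":0,"ay":0,"az":0,"fingers":-1},{"dx":0,"dy":0,"dz":0,"ax":0,"ay":0,"az":0,"fingers":1},{"dx":0,"dy":0,"dz":0,"ax":0,"ay":0,"az":0,"fingers":1},{"dx":0,"dy":0,"dz":0,"ax":0,"ay":0,"az":0,"fingers":1},{"dx":0,"dy":0,"dz":0,"ax":0,"ay":0,"az":0,"fingers":1},{"dx":0,"dy":0,"dz":0,"ax":0,"ay":0,"az":0,"fingers":1},{"dx":0,"dy":0,"dz":-0.015,"ax":0,"ay":0,"az":0,"fingers":1},{"dx":0,"dy":0,"dz":-0.05,"ax":0,"ay":0,"az":0,"fingers":1},{"dx":0,"dy":0,"dz":-0.09,"ax":0,"ay":0,"az":0,"fingers":1},{"dx":0,"dy":0,"dz":-0.12,"ax":0,"ay":0,"az":0,"fingers":1},{"dx":0.02,"dy":0.007,"dz":-0.13,"ax":0,"ay":0,"az":0,"fingers":1},{"dx":0.06,"dy":0.021,"dz":-0.13,"ax":0,"ay":0,"az":0,"fingers":1},{"dx":0.1,"dy":0.035,"dz":-0.13,"ax":0,"ay":0,"az":0,"fingers":1},{"dx":0.135,"dy":0.047,"dz":-0.13,"ax":0,"ay":0,"az":0,"fingers":1},{"dx":0.15,"dy":0.053,"dz":-0.13,"ax":0,"ay":0,"az":0,"fingers":1},{"dx":0.15,"dy":0.053,"dz":-0.13,"ax":0,"ay":0,"az":0,"fingers":1},{"dx":0.15,"dy":0.053,"dz":-0.13,"ax":0,"ay":0,"az":0,"fingers":1}]'
python3 tilt.py tall_motor_center .473 -.203 .022 .03 .116
python3 - <<'E'
from h import *
p,d=bot.read_camera("wrist");C=bot.get_calibration("wrist");W=cloud(d,C["intrinsics"],C["view"])
T=W[(np.hypot(W[...,0]-.526,W[...,1]+.0535)<.045)&(W[...,2]>.073)&(W[...,2]<.1)]
print(len(T),"short top mid",(T.max(0)+T.min(0))/2,np.percentile(T[:,2],[50,99]))
E
```

```text
time: 16.85
tool_pos: [0.526, -0.0542, 0.197]
tcp_rot: [2.219, 2.216, 0.003]
wrist_force: [-0.1, 0.1, -0.6]
width: 1.001
[ 0.526  -0.0542  0.197 ]
scene 0.95 919 [ 0.4735 -0.2025] tilt deg xy [-0.2  0.1] rms 0.0012
2575 short top mid [ 0.52602084 -0.05339894  0.07963475] [0.08210649 0.08477043]
```

The tall motor stands upright at (0.4735, −0.2025). Next I grip the short motor.

```bash
python3 -m inch '[{"dx":0.001,"dy":0,"dz":0.03,"ax":0,"ay":0,"az":0,"fingers":1},{"dx":0.001,"dy":0,"dz":0.07,"ax":0,"ay":0,"az":0,"fingers":1},{"dx":0.001,"dy":0,"dz":0.11,"ax":0,"ay":0,"az":0,"fingers":1},{"dx":0.001,"dy":0,"dz":0.14,"ax":0,"ay":0,"az":0,"fingers":1},{"dx":0.001,"dy":0,"dz":0.157,"ax":0,"ay":0,"az":0,"fingers":1},{"dx":0.001,"dy":0,"dz":0.163,"ax":0,"ay":0,"az":0,"fingers":1},{"dx":0.001,"dy":0,"dz":0.163,"ax":0,"ay":0,"az":0,"fingers":1}]' && python3 -m inch '[{"dx":0,"dy":0,"dz":0,"ax":0,"ay":0,"az":0,"fingers":-1},{"dx":0,"dy":0,"dz":0,"ax":0,"ay":0,"az":0,"fingers":-1},{"dx":0,"dy":0,"dz":0,"ax":0,"ay":0,"az":0,"fingers":-1},{"dx":0,"dy":0,"dz":0,"ax":0,"ay":0,"az":0,"fingers":-1},{"dx":0,"dy":0,"dz":0,"ax":0,"ay":0,"az":0,"fingers":-1},{"dx":0,"dy":0,"dz":0,"ax":0,"ay":0,"az":0,"fingers":-1},{"dx":0,"dy":0,"dz":0,"ax":0,"ay":0,"az":0,"fingers":-1},{"dx":0,"dy":0,"dz":0,"ax":0,"ay":0,"az":0,"fingers":-1}]' 60
```

```text
time: 17.98
tool_pos: [0.5274, -0.0536, 0.0343]
tcp_rot: [2.22, 2.215, 0.004]
wrist_force: [-0.2, 0.3, 0.2]
width: 1.0
time: 18.98
tool_pos: [0.5279, -0.0538, 0.0358]
tcp_rot: [2.219, 2.215, 0.005]
wrist_force: [-3.0, -0.5, 5.4]
width: 0.648
```

```bash
python3 -m inch '[{"dx":0,"dy":0,"dz":-0.01,"ax":0,"ay":0,"az":0,"fingers":-1},{"dx":0,"dy":0,"dz":-0.03,"ax":0,"ay":0,"az":0,"fingers":-1},{"dx":0.01,"dy":0.003,"dz":-0.045,"ax":0,"ay":0,"az":0,"fingers":-1},{"dx":0.035,"dy":0.012,"dz":-0.05,"ax":0,"ay":0,"az":0,"fingers":-1},{"dx":0.065,"dy":0.022,"dz":-0.05,"ax":0,"ay":0,"az":0,"fingers":-1},{"dx":0.095,"dy":0.032,"dz":-0.05,"ax":0,"ay":0,"az":0,"fingers":-1},{"dx":0.125,"dy":0.042,"dz":-0.05,"ax":0,"ay":0,"az":0,"fingers":-1},{"dx":0.144,"dy":0.049,"dz":-0.05,"ax":0,"ay":0,"az":0,"fingers":-1},{"dx":0.15,"dy":0.051,"dz":-0.04,"ax":0,"ay":0,"az":0,"fingers":-1},{"dx":0.15,"dy":0.051,"dz":-0.025,"ax":0,"ay":0,"az":0,"fingers":-1},{"dx":0.15,"dy":0.051,"dz":-0.012,"ax":0,"ay":0,"az":0,"fingers":-1},{"dx":0.15,"dy":0.051,"dz":-0.006,"ax":0,"ay":0,"az":0,"fingers":-1},{"dx":0.15,"dy":0.051,"dz":-0.006,"ax":0,"ay":0,"az":0,"fingers":-1}]'
python3 tilt.py short_motor_center .579 .096 .028 .03 .08; python3 -m inch '[{"dx":0,"dy":0,"dz":0.001,"ax":0,"ay":0,"az":0,"fingers":-1},{"dx":0,"dy":0,"dz":0.002,"ax":0,"ay":0,"az":0,"fingers":-1},{"dx":0,"dy":0,"dz":0.003,"ax":0,"ay":0,"az":0,"fingers":-1},{"dx":0,"dy":0,"dz":0.004,"ax":0,"ay":0,"az":0,"fingers":-1},{"dx":0,"dy":0,"dz":0.004,"ax":0,"ay":0,"az":0,"fingers":-1}]'
```

```text
time: 20.6
tool_pos: [0.5783, 0.0954, 0.0407]
tcp_rot: [2.221, 2.215, 0.002]
wrist_force: [0.4, 0.3, -5.8]
width: 0.641
[0.5783 0.0954 0.0407]
scene 0.66 384 [0.579  0.0965] tilt deg xy [0.2 0. ] rms 0.0012
side 0.6 518 [0.5791 0.0955] tilt deg xy [-0.   0.2] rms 0.0011
time: 21.42
tool_pos: [0.5797, 0.096, 0.0383]
tcp_rot: [2.219, 2.214, 0.006]
wrist_force: [0.5, 0.3, -6.2]
width: 0.641
```

Upright and over the pad's middle. Contact height is about 0.0355.

```bash
python3 -m inch '[{"dx":0,"dy":0,"dz":0.001,"ax":0,"ay":0,"az":0,"fingers":-1},{"dx":0,"dy":0,"dz":0.002,"ax":0,"ay":0,"az":0,"fingers":-1},{"dx":0,"dy":0,"dz":0.0025,"ax":0,"ay":0,"az":0,"fingers":-1},{"dx":0,"dy":0,"dz":0.003,"ax":0,"ay":0,"az":0,"fingers":-1},{"dx":0,"dy":0,"dz":0.003,"ax":0,"ay":0,"az":0,"fingers":-1}]'
```

```text
time: 22.05
tool_pos: [0.5797, 0.096, 0.0359]
tcp_rot: [2.219, 2.214, 0.006]
wrist_force: [-3.4, 0.0, 0.2]
width: 0.644
```

Supported: the vertical force has dropped to about 0. Releasing and rising.

```bash
python3 -m inch '[{"dx":0,"dy":0,"dz":0,"ax":0,"ay":0,"az":0,"fingers":1},{"dx":0,"dy":0,"dz":0,"ax":0,"ay":0,"az":0,"fingers":1},{"dx":0,"dy":0,"dz":0,"ax":0,"ay":0,"az":0,"fingers":1},{"dx":0,"dy":0,"dz":0,"ax":0,"ay":0,"az":0,"fingers":1},{"dx":0,"dy":0,"dz":0,"ax":0,"ay":0,"az":0,"fingers":1},{"dx":0,"dy":0,"dz":-0.015,"ax":0,"ay":0,"az":0,"fingers":1},{"dx":0,"dy":0,"dz":-0.05,"ax":0,"ay":0,"az":0,"fingers":1},{"dx":0,"dy":0,"dz":-0.1,"ax":0,"ay":0,"az":0,"fingers":1},{"dx":0,"dy":0,"dz":-0.15,"ax":0,"ay":0,"az":0,"fingers":1},{"dx":0,"dy":0,"dz":-0.18,"ax":0,"ay":0,"az":0,"fingers":1},{"dx":0,"dy":0,"dz":-0.18,"ax":0,"ay":0,"az":0,"fingers":1},{"dx":0,"dy":0,"dz":-0.18,"ax":0,"ay":0,"az":0,"fingers":1}]'
python3 tilt.py short_motor_center .579 .096 .028 .03 .076;python3 tilt.py tall_motor_center .473 -.203 .022 .03 .116; python3 look.py pics/f.png
```

```text
time: 23.55
tool_pos: [0.5778, 0.0964, 0.2155]
tcp_rot: [2.219, 2.214, 0.005]
wrist_force: [-0.2, 0.0, -1.0]
width: 0.999
[0.5778 0.0964 0.2155]
scene 0.77 476 [0.5802 0.0967] tilt deg xy [-0.   0.3] rms 0.0015
side 0.67 552 [0.5799 0.0959] tilt deg xy [-0.2  0.1] rms 0.0011
[0.5772 0.0963 0.214 ]
scene 0.7 907 [ 0.4734 -0.2026] tilt deg xy [-0.2  0.2] rms 0.0011
side 0.89 1087 [ 0.4735 -0.2034] tilt deg xy [-0.1 -0.1] rms 0.0007
[0.5779485  0.09641155 0.21502825]
```

View pics/f.png

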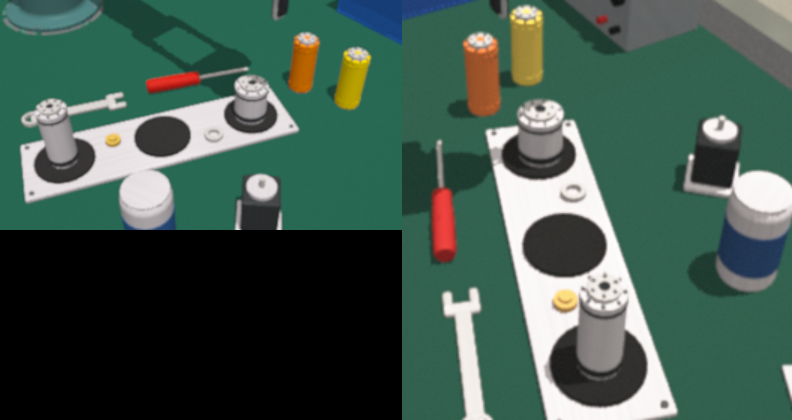

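Both motors stand centred on swapped pads: the tall one at (60,140) left and (600,325) right, the short one at (250,100) left and (540,130) right. The middle pad is empty and the gripper is clear of everything.

```bash
python3 -c "from workcell import bot;print(bot.finish_job())"
```

```text
the job is handed in; nothing more can be done
None
```

The two motors are swapped and the job is handed in, at about 24 s of the 64 s allowed. I parked the short motor on the middle pad, carried the tall one over it to pad_tall, then moved the short one to pad_short. I lowered each one onto its pad until the wrist force showed the pad carrying it, then opened the gripper.

- **Tall motor:** both fixed cameras put it at about (0.473, −0.203), tilted under 0.5°. That is within about 2 mm of where I gripped the short motor at the start.
- **Short motor:** both cameras put it at about (0.580, 0.096), also tilted under 0.5°. That is within about 2 mm of where the tall motor stood.
- **Surroundings:** the last picture shows the middle pad empty, both look-alikes untouched and the gripper clear.

**What failed or disagreed:**
- The first move command was refused because keys were missing; nothing moved.
- The scene camera's first fits of the pads lay about 7 mm farther out in x than the side camera's. I relied on the side camera, the wrist camera and the grip positions instead.
- In one picture the carried tall motor looked tilted, but depth showed under 1°, so it was perspective.
- In one check during the job, the side camera gave no usable view of the tall motor; the final check had both cameras.

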